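# Put the stirrer's battery pack on charge

### The job

The battery pack of the cordless magnetic stirrer needs charging. Pull the pack straight out of the stirrer by the lip on its front (sprung catches hold it, so it takes a firm pull), lay it on the worktop clear of the stirrer and let go; then take it by the sides of its body (the lip is only for pulling) and lay it flat in the pocket of the charging cradle, with its lip over the cradle's open front. Leave the beaker on the stirrer, the tape roll and the stack of petri dishes undisturbed.

Things in the scene. Friction and masses are not known exactly. Their poses are not given: they have to be found in the camera images.
- stirrer: Cordless magnetic stirrer: low white box 150 (x) x 140 (y) x 52 mm high, round steel plate on top with a beaker on it; does not move. Origin: centre of its underside. Its front (x = -75 mm, turned to the free worktop before and left of it) has the battery bay in the middle; besides the pack's lip only a small knob stands out there (10 mm, right of the bay).
- bay (a point): Middle of the bay's mouth at its floor, in the stirrer's front face (75 mm along the stirrer's -x from its origin). The bay is 56 mm wide, floor 3 mm and roof 38 mm above the worktop. The pack comes out straight along the stirrer's -x. A sprung ball on each side sits in a notch of the pack: it takes a pull rising to 11 to 18 N over the first 8 mm, then up to 7 N.
- pack: Battery pack, 200 to 300 g: dark body 76 (x) x 52 (y) x 32 mm high, and a pull lip. Origin: centre of the underside of the body; z up, -x towards the lip. At the start home in the bay, front flush with the stirrer's, axes parallel to the stirrer's. After 76 mm of travel the body is clear of the stirrer and sinks 3 mm to the worktop. To be carried by its sides: 52 mm wide, closing along y.
- lip (a point): Middle of the pack's pull lip, 24 mm above the pack's underside, 70 mm from the pack's origin along its -x. Upright plate 10 mm thick (x), 46 mm wide (y), top 34 mm above the underside. It stands 27 mm before the body, joined to it only by a bridge 30 mm wide, 8 mm high. A finger fits between lip and body from above; the fingers close along x.
- pull_lip: The pull lip and its bridge, a fixed part of the pack. Origin: at the bottom of the pack body's front, 38 mm from the pack's origin along its -x. For pulling only.
- cradle: Inductive charging cradle: light grey plate 114 (x) x 104 (y) mm with a pocket; does not move. Origin: on the worktop under the middle of the pocket, z up. Its front (-x, roughly towards the robot) is open over the middle 38 mm for the bridge of the lip. A pack in place has its axes along the cradle's, its lip towards the cradle's -x, its underside 10 mm above the worktop.
- pocket (a point): Middle of the cradle's pocket floor, 10 mm above the worktop. The floor is dark. The pocket is 86 (x) x 62 (y) mm, bounded by corner posts and a rear wall, tops 26 mm above the worktop. Its sides are cut away for the fingers over the middle 54 mm of the length; the plate there is 10 mm high.
- stir_beaker: Clear beaker, 61 mm across and 70 mm high, loose on the stirrer's plate, its middle about 12 mm behind the stirrer's, its foot 56 mm above the worktop. Origin: centre of its underside. To be left alone.
- tape: Roll of tape, 70 mm across, 19 mm high, loose on the worktop. Origin: centre of its underside. To be left alone.
- petri: Stack of petri dishes, 91 mm across, 48 mm high, loose on the worktop. Origin: centre of its underside. To be left alone.
Things that resemble listed ones, but are neither listed nor needed, are in the scene too. Leave any pink look-alike of the cradle alone.

How it is judged:
On the way:
1. The pack is out of the stirrer, lies flat on the worktop clear of it (body out past its front) and has been let go (horizontal distance between pack and stirrer above 0.114 m and height (world z) of pack below 0.005 m and angle between pack's own z axis and vertical below 0.06 rad and contact force between the fingers and pack below 0.05 N), for 0.3 s.
At the end, for the whole second after the job is handed in: The pack rests released in the cradle pocket, centred within 9 mm each way, flat (height within 4 mm, tilt under 3.4 degrees), turned under 14 degrees from the cradle, lip over its open front. Beaker upright; beaker, tape and petri stack within 20 mm of their starts (x of pack in the frame of cradle between -0.009 and 0.009 m and y of pack in the frame of cradle between -0.009 and 0.009 m and z of pack in the frame of cradle between 0.006 and 0.014 m and angle between pack's own z axis and vertical below 0.06 rad and angle between the x axis of pack and the x axis of cradle, either way round below 0.25 rad and x of lip in the frame of cradle below -0.05 m and linear speed of pack below 0.02 m/s and contact force between the fingers and pack below 0.05 N and distance of each of stir_beaker, tape, petri from where it was at the start of the episode below 0.02 m and angle between stir_beaker's own z axis and vertical below 0.15 rad); the robot touches nothing.
It fails at once if The pack is lifted by its pull lip (fingers on the lip while the pack is more than 40 mm up) (height (world z) of pack above 0.04 m and contact force between the fingers and pull_lip above 0.5 N).
It fails at once if The beaker on the stirrer is pushed more than 20 mm or tipped (distance of stir_beaker from where it was at the start of the episode above 0.02 m or angle between stir_beaker's own z axis and vertical above 0.3 rad).
It fails at once if The tape roll or the petri stack is moved more than 20 mm (distance of any of tape, petri from where it was at the start of the episode above 0.02 m).
It also fails if it takes over 54 s, if anything falls off the work surface, if the arm or the gripper's body presses on something with over 40 N, if the wrist force passes 120 N, or if a joint passes its speed limit or range.

### The arm

A 6-joint arm with a two-finger parallel gripper is mounted at the origin on a cart in front of the work surface, level with it; the furniture and walls round the work are solid. World frame = base frame: x ahead of the robot, y to its left, z up, the work surface at z = 0. Lengths are in m, angles in rad, forces in N, time in s.
With the tool pointing down it reaches from about 0.375 to 0.9 m from the base axis. Payload 3.1 kg.
Tool frame: the origin (TCP) lies midway between the tips of the shut fingers; the grasp point (between the pads) lies 19 mm behind it (manip.grip_depth is the distance from the TCP to the grasp point, in m); z points along the fingers, y is the line along which they close (so a half turn about z gives the same grasp; the last joint's range is limited). The gripper opens to 85 mm and grips with 20 to 120 N. Pads are 22 mm wide; open, the fingers measure 114 mm over their backs; the gripper's body (76 mm by 85 mm) begins 54 mm behind the grasp point. The pads swing forward as they close: fully open they stand 13 mm farther back than shut.
Start: joints at [-1.476, 0.527, 1.433, -0, 1.181, -0.178], TCP at [0.169, -0.602, 0.206] pointing down, gripper open.
Joint ranges: [-3.08, 3.08], [-0.75, 2.2], [0.22, 2.44], [-1.43, 4.57], [0, 2.65], [-2.85, 2.85]. Speed limits (rad/s): [2.79, 2.79, 3.14, 3.14, 3.14, 3.14].

### API

Orientations are given as a unit quaternion [x, y, z, w].
In Python, from station import telemetry, snapshot, manip gives the robot as it stands. The module is installed in compiled form; this text tells all that it offers.
- The arm moves only by the shell command python3 -m crank 'ROWS' [OPENING] [FORCE]. ROWS is text: rows parted by semicolons, each of 6 numbers parted by spaces: the shift along the tool's x, y, z as a fraction of full scale, then the turn, a rotation vector about the tool's x, y, z as a fraction of full scale. A call has exactly 5 rows; each row shifts and turns the commanded pose from where the row before left it, along the tool's axes as they then stand; what a row does not reach is not made up. Full scale, the value 1, is 4 cm for a shift and 90 degrees for a turn. A row lasts 1/10 s, in which the tool goes at most 50 mm and 8.59 degrees, less where a joint would pass 70% of its speed; a pose out of reach is approached as far as the arm can. A call with a number of a shift or a turn outside -1 to 1 is refused whole. A call with a gripper value outside its range is refused whole. OPENING is the opening, from -1 (shut) to 1 (fully open), set as the call begins (- or left out, the last holds). The fingers move at their own pace and stop on an object; FORCE is the grip in N (left out, the last holds). Time passes only in rows, so rows that do not move let the fingers close, or fill a call up. It gives the time, the measured TCP pose, the force, the opening and the grip force at its end, in the units of the state.
- telemetry.sense(): the state, without advancing time (a new reading comes with each control period).
- snapshot(name): name is "side" or "top"; returns a dict with "image" (384x512x3 uint8, red, green, blue), "depth" (384x512 float32, m along the optical axis (not along the pixel's ray), 0 where there is no reading), "camera_matrix" (3x3 intrinsics, pixels), "rvec" (rotation vector, rad) and "tvec" (3), from world to camera coordinates, as OpenCV has them. Camera axes: x right, y down, z forward; pixel columns grow to the right and rows downward; lengths in m; the calibration is good to about 2 mm. A picture is of the moment at which its call begins.
- manip.sign_off(): hands the job in; it is judged then, once.
The state is a dict: "t": time; "q": joint angles; "qd": joint speeds; "tau": joint torques, N m; "tcp_pos": TCP position; "tool_rot": TCP orientation; "force": force on the tool from outside, world axes, zero at the start; "ft_torque": the same for the moment, N m; "finger_gap": opening from 0.0 (shut) to 1.0 (fully open); "gripper_force": force on a finger pad.
Only numpy, scipy, OpenCV 4.12 (cv2) and the standard library are available. Lean on these libraries where they do the work, as an engineer would, in place of code of your own. Each camera call takes 0.05 s, during which the arm holds its last target. There are 200 camera calls.

## Working session

There is one attempt and no reset: what is moved stays moved. The work goes in short steps, Python scripts to look and compute and a shell command to move; the robot and the scene stay as the last step left them, time stands still between calls to the robot, and variables do not carry over. Pictures are saved under pics/ and viewed, at most 10 in all, crops included, and the job is handed in when it is done.

```bash
mkdir -p pics; cat > h.py <<'E'
import numpy as np, cv2, pickle
from station import telemetry, snapshot, manip
def snap(n,f):
    s=snapshot(n); cv2.imwrite(f'pics/{f}.png',s['image'][:,:,::-1]); pickle.dump(s,open(f'{f}.pkl','wb')); return s
def load(f): return pickle.load(open(f'{f}.pkl','rb'))
def cloud(s):
    K=s['camera_matrix'];R=cv2.Rodrigues(np.array(s['rvec'],float))[0];t=np.array(s['tvec']).ravel()
    v,u=np.mgrid[:384,:512];d=s['depth']
    P=np.stack([(u-K[0,2])/K[0,0]*d,(v-K[1,2])/K[1,1]*d,d],-1)
    W=(P-t)@R; W[d==0]=np.nan; return W
E
python3 - <<'E'
from h import *
a=snap('top','top0');b=snap('side','side0')
cv2.imwrite('pics/both.png',cv2.resize(np.vstack([a['image'],b['image']])[:,:,::-1],None,fx=.78,fy=.78))
cv2.imwrite('pics/t0.png',cv2.resize(a['image'][:,:,::-1],(800,600)))
print(telemetry.sense())
W=cloud(a);print(W[::48,::64].round(3))
E
```

```text
{'t': 0.1, 'q': array([-1.47549570e+00,  5.28390710e-01,  1.43377325e+00,  4.14806268e-06,
        1.18142456e+00, -1.78477961e-01]), 'qd': array([-0.00097429, -0.00120432, -0.00196365,  0.00101353, -0.00151278,
        0.00109043]), 'tau': array([-2.38980147e-04, -4.43305635e+01, -1.78585768e+01, -2.46618702e-04,
        3.88332177e-03, -1.44287287e-05]), 'tcp_pos': array([ 0.16895723, -0.60100318,  0.20522107]), 'tool_rot': array([ 9.90644897e-01,  1.36461324e-01,  4.34071286e-05, -9.96991511e-04]), 'force': array([-1.37394649,  0.66549404,  0.07165545]), 'ft_torque': array([-0.05805825,  0.04325441, -0.02195746]), 'gripper_force': 0.0, 'finger_gap': 0.9991951775351327}
[[[ 9.250e-01  7.700e-01  7.690e-01]
  [ 8.590e-01  6.000e-01  7.840e-01]
  [ 7.440e-01  4.320e-01  8.410e-01]
  [ 8.870e-01  2.700e-01  6.800e-01]
  [ 7.420e-01  1.130e-01  7.650e-01]
  [ 7.370e-01 -7.100e-02  7.240e-01]
  [ 7.290e-01 -2.740e-01  6.810e-01]
  [ 5.420e-01 -3.160e-01  8.320e-01]]

 [[ 7.980e-01  7.950e-01  7.320e-01]
  [ 7.660e-01  6.380e-01  7.180e-01]
  [ 7.580e-01  4.800e-01  6.790e-01]
  [ 7.070e
[... 1264 characters left out ...]
0e-01  6.300e-02  3.130e-01]
  [ 1.730e-01 -2.570e-01 -5.000e-03]
  [ 2.200e-01 -9.970e-01 -9.030e-01]]

 [[ 3.970e-01  1.242e+00 -3.000e-03]
  [ 3.290e-01  1.003e+00 -1.000e-03]
  [ 3.440e-01  8.610e-01 -3.490e-01]
  [ 1.810e-01  5.180e-01  7.800e-02]
  [ 2.600e-01  2.630e-01 -8.890e-01]
  [ 5.900e-02  6.100e-02  3.600e-02]
  [ 5.100e-02 -4.880e-01 -9.010e-01]
  [-5.500e-02 -8.490e-01 -8.750e-01]]

 [[ 4.000e-01  1.773e+00 -8.970e-01]
  [ 1.610e-01  1.039e+00 -4.900e-02]
  [ 8.800e-02  7.870e-01  1.100e-02]
  [ 5.900e-02  6.230e-01 -4.100e-01]
  [-2.000e-03  3.360e-01 -9.170e-01]
  [-1.010e-01  1.100e-01 -2.000e-03]
  [-2.030e-01 -3.770e-01 -8.860e-01]
  [-3.040e-01 -7.390e-01 -9.000e-01]]]
```

View pics/t0.png

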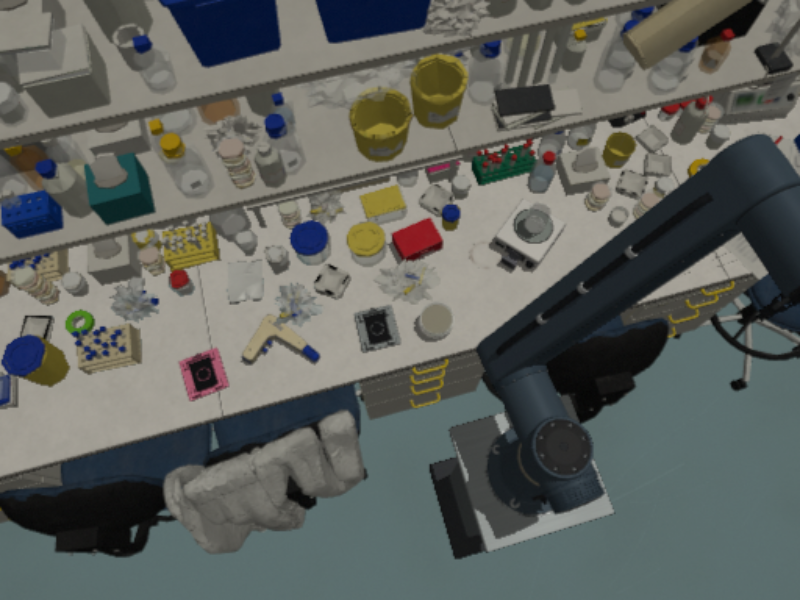

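View pics/side0.png

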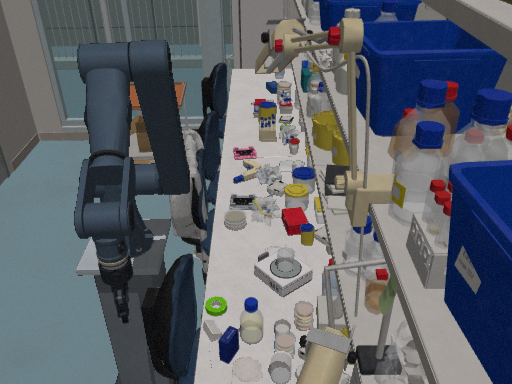

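The top view (800x600 picture) shows:
- Stirrer at (527,235), with the dark lip at (507,264) on its front-left.
- Cradle candidates: grey (377,328), pink (203,373, decoy). By description I choose the grey one.
- Petri stack at (435,320), beside the cradle.
- Green rings at (80,322) in the top view and (216,305) in the side view.

Next is a close crop of the stirrer and cradle.

```bash
python3 - <<'E'
from h import *
a=load('top0');im=a['image'][:,:,::-1];W=cloud(a)
c1=cv2.resize(im[115:185,295:375],None,fx=7,fy=7,interpolation=cv2.INTER_CUBIC)
c2=cv2.resize(im[180:250,215:255+40],None,fx=7,fy=7,interpolation=cv2.INTER_CUBIC)
cv2.imwrite('pics/c1.png',cv2.resize(np.vstack([c1,c2]),None,fx=.6,fy=.6) if 0 else np.hstack([c1,c2])[:, :])
out=np.hstack([c1,c2]);cv2.imwrite('pics/c1.png',cv2.resize(out,None,fx=800/out.shape[1],fy=800/out.shape[1]))
def rect(m,n):
    k,l,st,ce=cv2.connectedComponentsWithStats(m.astype(np.uint8))
    i=1+np.argmax(st[1:,4]);P=W[l==i]
    r=cv2.minAreaRect((P[:,:2]*1000).astype(np.float32));print(n,st[i],P.mean(0).round(4),r)
roi=np.zeros((384,512),bool);roi[110:190,295:375]=1
rect(roi&(abs(W[...,2]-.052)<.008),'stirtop')
roi[:]=0;roi[185:235,220:258]=1
I=a['image'].astype(int).sum(-1)
rect(roi&(abs(W[...,2]-.018)<.012)&(W[...,2]>.006),'cradle')
rect(roi&(I<200),'dark')
for n,(v0,v1,u0,u1) in {'lip':(160,175,310,340)}.items():
    r=np.zeros_like(roi);r[v0:v1,u0:u1]=1;rect(r&(I<220),n)
# petri
r=np.zeros_like(roi);r[185:225,260:300]=1;rect(r&(abs(W[...,2]-.048)<.008),'petri')
s=load('side0');W=cloud(s);h=cv2.cvtColor(s['image'],cv2.COLOR_RGB2HSV)
rect((h[...,0]>40)&(h[...,0]<75)&(h[...,1]>150)&(np.arange(384)[:,None]>280),'tape')
r=np.zeros_like(roi);r[240:295,245:320]=1;rect(r&(abs(W[...,2]-.052)<.006),'stirtop side')
E
```

```text
stirtop [317 127  45  42 754] [ 0.5867 -0.2012  0.0526] ((597.3574829101562, -211.352783203125), (140.2306671142578, 154.02088928222656), 38.97595977783203)
cradle [226 195  32  31 597] [0.4483 0.2655 0.013 ] ((444.2130126953125, 263.6823425292969), (109.2391586303711, 126.24308776855469), 88.73770904541016)
dark [232 198  20  23 301] [nan nan nan] ((447.1435546875, 265.39520263671875), (62.43986129760742, 103.4231948852539), 86.51764678955078)
lip [320 160  20  13 144] [ 0.5362 -0.1507  0.0209] ((531.949462890625, -146.11888122558594), (89.8837661743164, 45.88051986694336), 39.377349853515625)
petri [269 193  22  22 371] [0.4203 0.1109 0.0485] ((421.3547668457031, 111.58587646484375), (88.0432357788086, 87.62346649169922), 10.35256290435791)
tape [206 297  21  19 247] [ 0.3765 -0.3681  0.0156] ((374.86798095703125, -360.6174621582031), (68.68384552001953, 73.52771759033203), 29.253915786743164)
stirtop side [255 252  58  36 794] [ 0.5969 -0.235   0.0516] ((599.6045532226562, -215.9713592529297), (143.5719757080078, 152.88059997558594), 39.26039505004883)
```

View pics/c1.png

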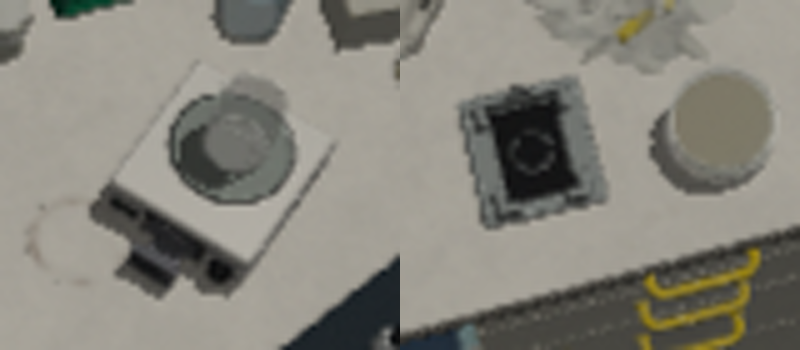

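The crop shows the stirrer with the lip at (150,270) and the knob to its right, and the grey cradle with its dark pocket at (535,150). That is the correct pair, not the pink one. Depth puts the stirrer top at z=0.052 and 140x154 mm, which matches the given size. One refinement follows.

```bash
cat >> h.py <<'E'
def plane(s,z,m):
    K=s['camera_matrix'];R=cv2.Rodrigues(np.array(s['rvec'],float))[0];t=np.array(s['tvec']).ravel()
    v,u=np.nonzero(m);d=np.stack([(u-K[0,2])/K[0,0],(v-K[1,2])/K[1,1],np.ones(len(u))],-1)@R
    c=-R.T@t; return c+d*((z-c[2])/d[:,2])[:,None]
def big(m):
    k,l,st,ce=cv2.connectedComponentsWithStats(m.astype(np.uint8),connectivity=4);return l==1+np.argmax(st[1:,4])
def rc(P): return np.round(np.r_[np.array(cv2.minAreaRect((P[:,:2]*1000).astype(np.float32))[0]),cv2.minAreaRect((P[:,:2]*1000).astype(np.float32))[1],cv2.minAreaRect((P[:,:2]*1000).astype(np.float32))[2]],1)
E
python3 - <<'E'
from h import *
c=np.array([598.5,-214.]);a=np.radians(-51);X=np.array([np.cos(a),np.sin(a)]);Y=np.array([-X[1],X[0]])
for f,w in (('top0',(185,240,215,262)),('side0',(188,215,222,265))):
    s=load(f);I=s['image'].astype(int);W=cloud(s)
    p=(W[...,:2]*1000-c);l=np.stack([p@X,p@Y],-1);z=W[...,2]*1000
    m=(l[...,0]<-80)&(l[...,0]>-135)&(abs(l[...,1])<45)&(z>8)&(z<45)
    print(f,'lip pts',m.sum());
    q=np.c_[l[m],z[m],I[m].sum(-1)];print(q[q[:,0].argsort()][::max(1,len(q)//25)].round(0).tolist())
    r=np.zeros((384,512),bool);r[w[0]:w[1],w[2]:w[3]]=1
    hsv=cv2.cvtColor(s['image'],cv2.COLOR_RGB2HSV)
    blu=r&((I[...,2]>=I[...,0]+2)|(I.sum(-1)<200)); B=big(blu);print('plate',B.sum(),rc(plane(s,.010,B)))
    D=big(r&(I.sum(-1)<170));print('floor',D.sum(),rc(plane(s,.010,D)),plane(s,.01,D).mean(0).round(4))
    m=r&(z>6)&(z<32);m=big(m);print('z',rc(W[m]))
E
```

```text
top0 lip pts 78
[[-131.0, 17.0, 10.0, 469.0], [-118.0, -13.0, 23.0, 108.0], [-115.0, 16.0, 35.0, 74.0], [-115.0, -1.0, 24.0, 64.0], [-114.0, 9.0, 21.0, 62.0], [-113.0, -10.0, 23.0, 85.0], [-113.0, 22.0, 33.0, 169.0], [-113.0, -9.0, 30.0, 95.0], [-112.0, 15.0, 20.0, 63.0], [-112.0, -1.0, 38.0, 226.0], [-111.0, 20.0, 13.0, 95.0], [-111.0, 13.0, 30.0, 133.0], [-110.0, -12.0, 29.0, 146.0], [-109.0, 24.0, 34.0, 282.0], [-109.0, -21.0, 29.0, 327.0], [-108.0, -10.0, 33.0, 241.0], [-107.0, 1.0, 37.0, 243.0], [-104.0, 8.0, 34.0, 238.0], [-100.0, 41.0, 8.0, 472.0], [-90.0, 3.0, 16.0, 146.0], [-87.0, -6.0, 12.0, 152.0], [-86.0, -44.0, 18.0, 74.0], [-84.0, 0.0, 11.0, 142.0], [-82.0, 6.0, 10.0, 115.0], [-81.0, -43.0, 37.0, 61.0], [-80.0, 18.0, 40.0, 100.0]]
plate 294 [455.7 263.6  62.5  94.9  88.9]
floor 269 [452.5 263.8  61.7  87.7  87.7] [0.4529 0.2652 0.01  ]
z [448.5 263.6 109.2 117.7  88.7]
side0 lip pts 60
[[-112.0, 21.0, 9.0, 347.0], [-111.0, 1.0, 34.0, 279.0], [-110.0, -18.0, 21.0, 155.0], [-110.0, -9.0, 35.0, 392.0], [-108.0, -20.0, 28.0, 163.0], [-107.0, -20.0, 33.0, 180.0], [-107.0, -16.0, 31.0, 279.0], [-107.0, -21.0, 15.0, 272.0], [-106.0, -12.0, 16.0, 293.0], [-106.0, 2.0, 22.0, 190.0], [-105.0, -18.0, 28.0, 192.0], [-104.0, -9.0, 20.0, 213.0], [-104.0, -5.0, 22.0, 197.0], [-104.0, -0.0, 34.0, 261.0], [-104.0, -5.0, 27.0, 175.0], [-103.0, -19.0, 21.0, 215.0], [-103.0, -10.0, 35.0, 276.0], [-103.0, -10.0, 26.0, 173.0], [-102.0, 17.0, 30.0, 188.0], [-102.0, 13.0, 33.0, 186.0], [-101.0, -16.0, 39.0, 274.0], [-101.0, 12.0, 25.0, 202.0], [-101.0, 21.0, 39.0, 402.0], [-101.0, 7.0, 32.0, 184.0], [-100.0, -3.0, 24.0, 232.0], [-100.0, 20.0, 26.0, 250.0], [-99.0, 20.0, 31.0, 243.0], [-99.0, -18.0, 28.0, 181.0], [-98.0, -0.0, 28.0, 197.0], [-96.0, -20.0, 40.0, 188.0]]
plate 347 [456.2 261.5 119.2 117.   88.9]
floor 112 [450.8 264.3  47.8  82.7  88.9] [0.4499 0.2671 0.01  ]
z [449.9 260.1 114.4 104.8  83.9]
```

```bash
python3 -m crank '0 0 -0.25 0 0 -0.09; 0 0 -0.5 0 0 -0.09; 0 0 -0.5 0 0 -0.08; 0 0 0 0 0 0; 0 0 0 0 0 0' -0.48 60
```

```text
t: 0.6
tcp_pos: [0.169, -0.6014, 0.2556]
tool_rot: [0.943, 0.333, 0.0, -0.0]
force: [-0.6, 0.7, 0.0]
finger_gap: 0.258
gripper_force: 0.0
```

```bash
python3 -m crank '.962 -.231 0 0 0 0; .962 -.231 0 0 0 0; .962 -.231 0 0 0 0; .962 -.231 0 0 0 0; .962 -.231 0 0 0 0' >/dev/null
python3 -m crank '.962 -.231 0 0 0 0; .962 -.231 0 0 0 0; .962 -.231 0 0 0 0; .962 -.231 0 0 0 0; .962 -.231 0 0 0 0'
python3 -m crank '.962 -.231 0 0 0 0; .962 -.231 0 0 0 0; .962 -.231 0 0 0 0; .962 -.231 0 0 0 0; .962 -.231 0 0 0 0'
python3 -m crank '0 0 .8 0 0 0; 0 0 .9 0 0 0; 0 0 .9 0 0 0; 0 0 .9 0 0 0; 0 0 0 0 0 0'
```

```text
t: 1.6
tcp_pos: [0.4094, -0.2851, 0.2546]
tool_rot: [0.943, 0.333, -0.001, -0.001]
force: [1.1, -1.3, 0.2]
finger_gap: 0.262
gripper_force: 0.0
t: 2.1
tcp_pos: [0.5294, -0.1283, 0.2544]
tool_rot: [0.943, 0.333, -0.001, -0.001]
force: [0.4, -1.1, 0.4]
finger_gap: 0.258
gripper_force: 0.0
t: 2.6
tcp_pos: [0.5247, -0.1278, 0.1105]
tool_rot: [0.943, 0.334, -0.005, -0.005]
force: [-0.8, 0.6, -1.1]
finger_gap: 0.261
gripper_force: 0.0
```

```bash
python3 -m crank '0 0 0 0 0 0; 0 0 0 0 0 0; 0 0 0 0 0 0; 0 0 0 0 0 0; 0 0 0 0 0 0'
python3 - <<'E'
from h import *
o=[]
for n,(u,v) in (('top',(330,155)),('side',(275,255))):
    s=snap(n,n+'1');o.append(cv2.resize(s['image'][v-45:v+45,u-50:u+50,::-1],None,fx=4,fy=4,interpolation=cv2.INTER_CUBIC))
cv2.imwrite('pics/l1.png',np.hstack(o))
E
```

```text
t: 3.1
tcp_pos: [0.5302, -0.1305, 0.1172]
tool_rot: [0.942, 0.334, 0.001, 0.001]
force: [0.2, -0.4, 0.1]
finger_gap: 0.263
gripper_force: 0.0
```

View pics/l1.png

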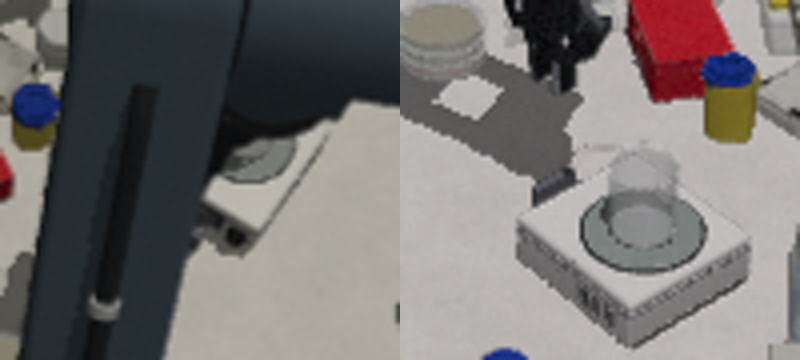

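The side view shows the fingers (558,75) above the lip (552,185), and the TCP is within 1 mm of the lip estimate. I descend now.

```bash
python3 -m crank '0 0 .6 0 0 0; 0 0 .6 0 0 0; 0 0 .6 0 0 0; 0 0 0 0 0 0; 0 0 0 0 0 0'
python3 -m crank '0 0 .15 0 0 0; 0 0 .15 0 0 0; 0 0 .15 0 0 0; 0 0 0 0 0 0; 0 0 0 0 0 0'
```

```text
t: 3.7
tcp_pos: [0.5296, -0.1301, 0.0442]
tool_rot: [0.942, 0.335, -0.0, -0.0]
force: [0.0, 0.1, -0.8]
finger_gap: 0.264
gripper_force: 0.0
t: 4.2
tcp_pos: [0.5296, -0.1301, 0.0261]
tool_rot: [0.942, 0.335, -0.0, -0.0]
force: [0.2, -0.2, -0.9]
finger_gap: 0.261
gripper_force: 0.0
```

```bash
python3 -m crank '0 0 .1 0 0 0; 0 0 .1 0 0 0; 0 0 0 0 0 0; 0 0 0 0 0 0; 0 0 0 0 0 0'
python3 -m crank '0 0 0 0 0 0; 0 0 0 0 0 0; 0 0 0 0 0 0; 0 0 0 0 0 0; 0 0 0 0 0 0' -1 60
```

```text
t: 4.7
tcp_pos: [0.5297, -0.1302, 0.0181]
tool_rot: [0.942, 0.335, 0.0, 0.0]
force: [-0.4, 0.1, -0.1]
finger_gap: 0.257
gripper_force: 0.0
t: 5.2
tcp_pos: [0.5297, -0.1302, 0.0182]
tool_rot: [0.942, 0.335, 0.0, 0.0]
force: [-0.4, 0.2, 1.0]
finger_gap: 0.001
gripper_force: 0.0
```

```bash
python3 - <<'E'
from h import *
s=snap('side','side2');u,v=275,255
cv2.imwrite('pics/l2.png',cv2.resize(s['image'][v-45:v+45,u-60:u+60,::-1],None,fx=6,fy=6,interpolation=cv2.INTER_CUBIC))
K=s['camera_matrix'];
for p in ([.5297,-.1302,.018],[.5312,-.1308,.037],[.598,-.213,.052]):
    print(cv2.projectPoints(np.array([p]),np.array(s['rvec'],float),np.array(s['tvec'],float),K,None)[0].ravel().round(1))
E
```

```text
[262.1 257.9]
[262.5 253.9]
[282.2 265.4]
```

View pics/l2.png

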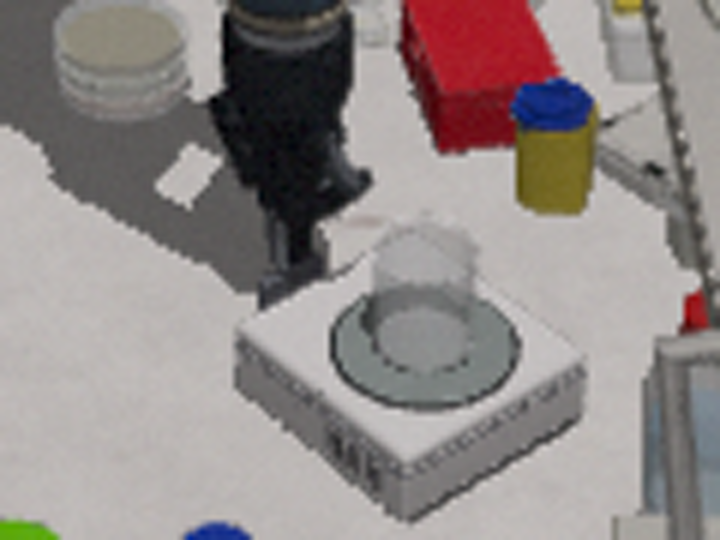

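The side crop shows the fingers shut at about (300,260), next to the lip end at (270,290), with nothing between them. I need a better lip fix.

```bash
python3 - <<'E'
from h import *
c=np.array([598.5,-214.]);a=np.radians(-51);X=np.array([np.cos(a),np.sin(a)]);Y=np.array([-X[1],X[0]])
s=load('top0')
for p in [(320,165.5),(326,166.6),(330.5,169)]:
  m=np.zeros((384,512),bool);K=s['camera_matrix']
  import itertools
  R=cv2.Rodrigues(np.array(s['rvec'],float))[0];t=np.array(s['tvec']).ravel()
  d=R.T@[(p[0]-K[0,2])/K[0,0],(p[1]-K[1,2])/K[1,1],1];o=-R.T@t;w=(o+d*(.037-o[2])/d[2])*1000
  print(p,w.round(1),((w[:2]-c)@X).round(1),((w[:2]-c)@Y).round(1))
print(s['image'][158:178,314:338].sum(-1)//3)
s=load('side2');W=cloud(s)*1000
print('side2: local x,y,z; intensity')
for v in range(244,266,2):
  for u in range(256,272,2):
    q=W[v,u];l=q[:2]-c;print(f"{l@X:.0f},{l@Y:.0f},{q[2]:.0f},{s['image'][v,u].sum()//3}",end=' | ')
  print()
s=load('side1');W=cloud(s)*1000
print('side1')
for v in range(244,266,2):
  for u in range(256,272,2):
    q=W[v,u];l=q[:2]-c;print(f"{l@X:.0f},{l@Y:.0f},{q[2]:.0f},{s['image'][v,u].sum()//3}",end=' | ')
  print()
E
```

```text
(320, 165.5) [ 541.5 -106.4   37. ] -119.5 23.4
(326, 166.6) [ 529.7 -129.1   37. ] -109.3 -0.1
(330.5, 169) [ 513.9 -143.7   37. ] -107.9 -21.5
[[ 76  76  74  72  73  72  60  38  50  62  26  20  39  65  92 126 153 166
  169 170 169 171 171 170]
 [ 98  92  75  75  74  75  74  68  68  50  35  31  33  30  47  77 105 134
  159 169 170 170 170 170]
 [157 144  98  92  75  74  76  76  67  42  35  34  34  40  49  35  57  83
  115 143 165 169 170 170]
 [157 157 158 144  97  90  74  78  74  62  56  39  33  33  37  39  34  43
   66  93 127 153 167 170]
 [156 157 157 157 157 143  93  77  77  77  75  58  31  34  33  38  44  34
   32  51  78 106 135 160]
 [158 157 156 155 157 158 142  81  78  77  72  57  37  37  35  35  36  40
   33  28  32  58  84 116]
 [159 157 157 155 156 157 145  94  81  76  74  80  45  38  36  36  33  34
   33  32  24  29  54  72]
 [158 157 156 156 153 152 134  56  55  76  80  79  71  48  47  37  37  38
   36  32  21  28  53  58]
 [158 158 157 155 150 139 100  26  24  44  69  81  81  81  76  50  54  52
   50  37  24  46  68  56]
 [158 159 158 156 147 123  54  31  21  23  30 
[... 3296 characters left out ...]
23,28,64 | -127,53,-3,175 | 
-147,3,0,181 | -114,-15,31,127 | -103,-15,37,90 | -101,-7,35,63 | -103,4,27,59 | -105,15,21,64 | -103,23,17,114 | -69,3,50,191 | 
-141,-3,-2,182 | -107,-21,29,55 | -100,-17,32,57 | -108,-2,18,61 | -102,3,20,114 | -68,-16,51,189 | -67,-8,47,189 | -62,-3,48,189 | 
-135,-8,-5,183 | -107,-21,20,55 | -102,-16,20,98 | -71,-32,48,200 | -70,-24,45,191 | -59,-24,52,191 | -56,-18,51,189 | -54,-9,47,190 | 
-122,-18,-1,183 | -69,-52,52,194 | -67,-45,49,189 | -63,-39,48,190 | -62,-31,45,187 | -51,-31,52,189 | -49,-24,50,189 | -40,-22,54,185 | 
-65,-64,51,187 | -62,-58,51,190 | -52,-57,56,190 | -51,-49,53,189 | -47,-43,52,188 | -48,-33,46,189 | -38,-33,52,188 | -36,-25,49,99 |
```

```bash
python3 - <<'E'
from h import *
s=load('side1');K=s['camera_matrix'];W=cloud(s)*1000
for z in (.037,.1172,.127,.137): print(z,cv2.projectPoints(np.array([[.5302,-.1305,z]]),np.array(s['rvec'],float),np.array(s['tvec'],float),K,None)[0].ravel().round(1))
c=np.array([598.5,-214.]);a=np.radians(-51);X=np.array([np.cos(a),np.sin(a)]);Y=np.array([-X[1],X[0]])
for f in('side1','side2'):
  W=cloud(load(f))*1000;l=np.stack([(W[...,:2]-c)@X,(W[...,:2]-c)@Y,W[...,2]],-1)
  m=(abs(l[...,0]+108)<35)&(abs(l[...,1])<25)&(l[...,2]>40)
  q=l[m];q=q[q[:,2].argsort()][:24];print(f,q.round(0).astype(int).tolist())
o=[cv2.resize(load(f)['image'][215:270,240:295,::-1],(395,395),interpolation=cv2.INTER_NEAREST) for f in('side1','side2')]
cv2.imwrite('pics/l3.png',np.hstack(o))
print(telemetry.sense())
E
```

```text
0.037 [262.2 253.8]
0.1172 [262.1 236. ]
0.127 [262.1 233.8]
0.137 [262.1 231.5]
side1 [[-104, 4, 41], [-76, 9, 46], [-93, 4, 137], [-92, -1, 140], [-118, 3, 141], [-122, -3, 141], [-116, -8, 142], [-93, -9, 143], [-117, -3, 144], [-116, 5, 145], [-95, -7, 145], [-92, -5, 146], [-121, 5, 146], [-118, -11, 147], [-121, -8, 148], [-117, 6, 148], [-116, -4, 149], [-84, -12, 149], [-122, -12, 150], [-95, -8, 150], [-125, -9, 151], [-111, -3, 151], [-84, -7, 152], [-80, -2, 152]]
side2 [[-100, -3, 42], [-98, 4, 44], [-98, -9, 47], [-102, -6, 47], [-107, -11, 47], [-75, 17, 48], [-73, -7, 48], [-73, -17, 48], [-97, -5, 50], [-95, -3, 50], [-99, 0, 51], [-123, -3, 51], [-98, 9, 52], [-100, -12, 52], [-110, -9, 53], [-91, 3, 54], [-97, 4, 55], [-104, -14, 55], [-115, -9, 55], [-92, 0, 55], [-102, -11, 55], [-96, -6, 56], [-102, -6, 57], [-110, -9, 57]]
{'t': 5.25, 'q': array([-4.45956759e-01,  7.11679611e-01,  1.77002773e+00,  2.38747027e-06,
        6.59802572e-01,  4.42623765e-01]), 'qd': array([-4.25663055e-05,  8.11766928e-04, -8.06169462e-04,  1.19917907e-03,
        1.61282142e-05, -1.66005637e-04]), 'tau': array([-6.48802798e-04, -4.26266026e+01, -8.38382810e+00, -1.41399852e-05,
        5.51334633e-04, -1.11409028e-05]), 'tcp_pos': array([ 0.52967748, -0.13019386,  0.0181586 ]), 'tool_rot': array([9.42384931e-01, 3.34530477e-01, 2.97222650e-05, 2.87849121e-05]), 'force': array([-1.17765724,  0.1123466 ,  0.33531212]), 'ft_torque': array([ 0.0612307 ,  0.02399265, -0.00893946]), 'gripper_force': 0.0, 'finger_gap': -0.0008396277948159499}
```

View pics/l3.png

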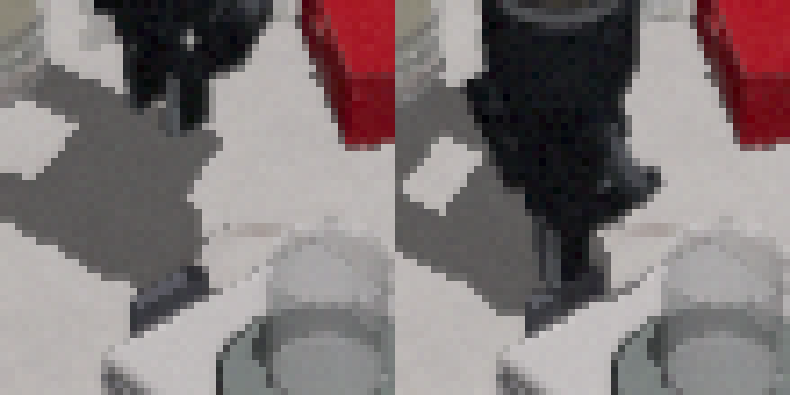

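The right panel shows the shut fingers ending at (565,270), above the lip (560,295). Side depth puts the tips about 20 mm above the reported TCP (137 against 117 mm before, about 40 against 18 mm now). So the fingers closed above the lip. I reopen and go about 15 mm lower, feeling for contact.

```bash
python3 -m crank '0 0 0 0 0 0; 0 0 0 0 0 0; 0 0 0 0 0 0; 0 0 .1 0 0 0; 0 0 0 0 0 0' -0.48 60
python3 -m crank '0 0 .1 0 0 0; 0 0 0 0 0 0; 0 0 .1 0 0 0; 0 0 0 0 0 0; 0 0 0 0 0 0'
python3 -m crank '0 0 .1 0 0 0; 0 0 0 0 0 0; 0 0 0 0 0 0; 0 0 0 0 0 0; 0 0 0 0 0 0'
python3 - <<'E'
from h import *
s=snap('side','side3')
c=np.array([598.5,-214.]);a=np.radians(-51);X=np.array([np.cos(a),np.sin(a)]);Y=np.array([-X[1],X[0]])
cv2.imwrite('pics/l4.png',cv2.resize(s['image'][215:270,240:295,::-1],(440,440),interpolation=cv2.INTER_NEAREST))
E
```

```text
t: 5.75
tcp_pos: [0.5293, -0.13, 0.0136]
tool_rot: [0.942, 0.335, -0.0, -0.0]
force: [-0.6, -0.0, -0.4]
finger_gap: 0.26
gripper_force: 0.0
t: 6.25
tcp_pos: [0.5295, -0.1301, 0.0059]
tool_rot: [0.942, 0.335, -0.0, -0.0]
force: [-0.9, -0.3, 0.2]
finger_gap: 0.259
gripper_force: 0.0
t: 6.75
tcp_pos: [0.5297, -0.1302, 0.0022]
tool_rot: [0.942, 0.335, 0.0, 0.0]
force: [-0.8, -1.0, -0.1]
finger_gap: 0.259
gripper_force: 0.0
```

View pics/l4.png

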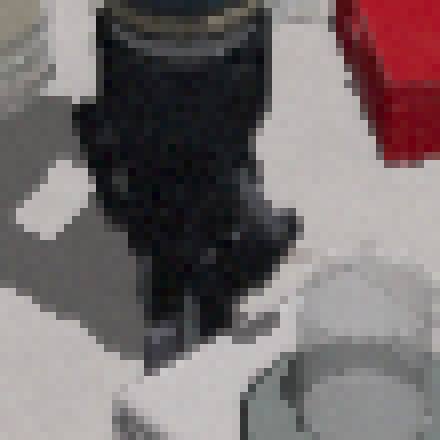

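The fingers now straddle the lip, with the inner finger at (195,320) in the gap. I close.

```bash
python3 -m crank '0 0 0 0 0 0; 0 0 0 0 0 0; 0 0 0 0 0 0; 0 0 0 0 0 0; 0 0 0 0 0 0' -1 60
```

```text
t: 7.3
tcp_pos: [0.5296, -0.1301, 0.0022]
tool_rot: [0.942, 0.335, -0.0, -0.0]
force: [-1.2, 0.0, 1.8]
finger_gap: 0.093
gripper_force: 59.3
```

```bash
python3 -m crank '0 -.15 0 0 0 0; 0 -.15 0 0 0 0; 0 -.2 0 0 0 0; 0 -.2 0 0 0 0; 0 -.2 0 0 0 0'
python3 -m crank '0 -.25 0 0 0 0; 0 -.25 0 0 0 0; 0 -.25 0 0 0 0; 0 -.25 0 0 0 0; 0 0 0 0 0 0'
```

```text
t: 7.8
tcp_pos: [0.5075, -0.1026, 0.0021]
tool_rot: [0.942, 0.334, 0.001, 0.001]
force: [-0.3, -0.3, -1.2]
finger_gap: 0.091
gripper_force: 59.6
t: 8.3
tcp_pos: [0.4787, -0.069, 0.0018]
tool_rot: [0.942, 0.335, -0.002, -0.002]
force: [0.2, 1.1, -2.3]
finger_gap: 0.089
gripper_force: 59.3
```

```bash
python3 -m crank '0 -.15 0 0 0 0; 0 -.15 0 0 0 0; 0 -.1 .06 0 0 0; 0 0 0 0 0 0; 0 0 0 0 0 0'
python3 -m crank '0 0 0 0 0 0; 0 0 0 0 0 0; 0 0 0 0 0 0; 0 0 0 0 0 0; 0 0 0 0 0 0' -.48
python3 -m crank '0 0 -.3 0 0 0; 0 0 -.5 0 0 0; 0 0 -.7 0 0 0; 0 0 -.9 0 0 0; 0 0 -.9 0 0 0'
python3 -m crank '0 0 -.5 0 0 0; .7 -.7 0 0 0 0; .7 -.7 0 0 0 0; .7 -.7 0 0 0 0; .7 -.7 0 0 0 0'
python3 - <<'E'
from h import *
snap('top','top4');snap('side','side4')
o=[cv2.resize(load('top4')['image'][100:250,210:410,::-1],(400,300),interpolation=2),cv2.resize(load('side4')['image'][190:310,190:350,::-1],(400,300),interpolation=2)]
cv2.imwrite('pics/m4.png',np.hstack(o))
E
```

```text
t: 8.8
tcp_pos: [0.4716, -0.0587, -0.0003]
tool_rot: [0.942, 0.335, -0.0, -0.0]
force: [0.5, 1.0, -1.7]
finger_gap: 0.094
gripper_force: 59.5
t: 9.3
tcp_pos: [0.4718, -0.0589, -0.0002]
tool_rot: [0.942, 0.334, 0.0, 0.0]
force: [-0.6, 0.8, 0.3]
finger_gap: 0.26
gripper_force: 0.0
t: 9.8
tcp_pos: [0.4711, -0.0586, 0.1335]
tool_rot: [0.942, 0.335, -0.0, -0.0]
force: [0.4, -0.1, 0.5]
finger_gap: 0.26
gripper_force: 0.0
t: 10.3
tcp_pos: [0.4878, 0.1002, 0.1528]
tool_rot: [0.942, 0.334, 0.0, 0.0]
force: [0.0, 0.3, 0.4]
finger_gap: 0.26
gripper_force: 0.0
```

View pics/m4.png

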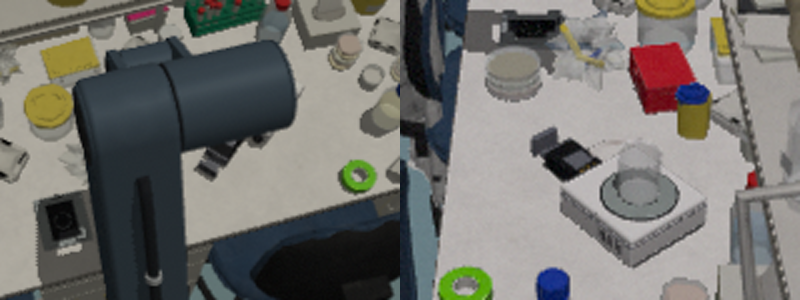

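The pack lies flat on the worktop clear of the stirrer, at (570,160) in the side panel, with the tape and petri stack untouched. Next: an orthophoto of the cradle and depth on the pack.

```bash
python3 - <<'E'
from h import *
def ortho(f,z,x0,y0,n=160):
    s=load(f);g=np.mgrid[:n,:n].astype(float)  # row: +x down->up ; col: -y right
    X=(x0+n/2-g[0])/1000;Y=(y0+n/2-g[1])/1000
    p=cv2.projectPoints(np.stack([X,Y,np.full_like(X,z)],-1).reshape(-1,3),np.array(s['rvec'],float),np.array(s['tvec'],float),s['camera_matrix'],None)[0].reshape(n,n,2).astype(np.float32)
    return cv2.remap(s['image'][:,:,::-1].copy(),p[...,0],p[...,1],cv2.INTER_CUBIC)
o=[]
for f,z in(('top0',.010),('top0',.026),('side0',.010),('side0',.026)):
    im=cv2.resize(ortho(f,z,450,264),(400,300) if 0 else (296,296))
    for k in range(-80,81,20):
        q=int((80-k)*1.85);cv2.line(im,(q,0),(q,6 if k else 20),(0,0,255),1);cv2.line(im,(0,q),(6 if k else 20,q),(0,0,255),1)
    o.append(im)
cv2.imwrite('pics/o.png',np.vstack([np.hstack(o[:2]),np.hstack(o[2:])]))
for f in('top0','side0'):
    s=load(f);R=cv2.Rodrigues(np.array(s['rvec'],float))[0];print(f,(-R.T@np.array(s['tvec']).ravel()).round(3))
s=load('side4');W=cloud(s);I=s['image'].sum(-1)//3
u=np.array([515.9,-113.4]);a=np.radians(-51);X=np.array([np.cos(a),np.sin(a)]);Y=np.array([-X[1],X[0]])
l=(W[...,:2]*1000-u);lx,ly,z=l@X,l@Y,W[...,2]*1000
m=(abs(lx)<50)&(abs(ly)<40)&(abs(z-32)<7);print('body',m.sum(),rc(W[m]),W[m].mean(0))
m=(lx>-90)&(lx<-50)&(abs(ly)<40)&(z>8);print('lip',m.sum(),rc(W[m]),np.median(W[m],0))
r=big((I<100)&(abs(lx)<60)&(abs(ly)<45)&(z>24));print('dark',rc(plane(s,.032,r)))
print(telemetry.sense()['q'])
E
```

```text
top0 [-0.098  0.339  1.538]
side0 [ 0.511 -1.491  1.143]
body 180 [ 518.6 -116.2   54.4   81.1   37.4] [ 0.51769171 -0.11490023  0.03023908]
lip 64 [478.5 -63.   45.7  18.9  32.7] [ 0.47459235 -0.06399879  0.0248819 ]
dark [ 516.6 -117.    54.5   71.9   38.9]
[-1.78445331e-02  4.36874574e-01  1.80271866e+00  1.59811760e-03
  9.00662680e-01  8.64425582e-01]
```

View pics/o.png

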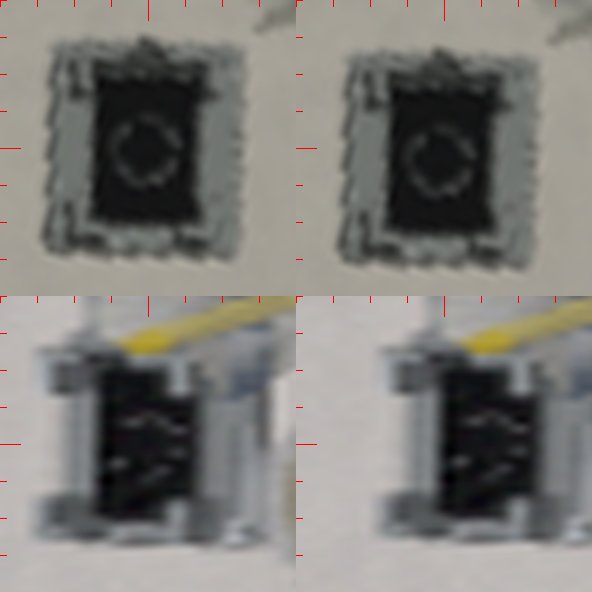

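Orthophoto: the cradle is square-on, with the floor ring at (146,152). The pocket centre is about (449.5, 264.5) mm and yaw about -2°. Now I turn 90° and open fully.

```bash
python3 -m crank '0 0 0 0 0 -.095; 0 0 0 0 0 -.095; 0 0 0 0 0 -.095; 0 0 0 0 0 -.095; 0 0 0 0 0 -.095' 1 60 >/dev/null
python3 -m crank '0 0 0 0 0 -.095; 0 0 0 0 0 -.095; 0 0 0 0 0 -.095; 0 0 0 0 0 -.095; 0 0 0 0 0 -.095' >/dev/null
python3 -m crank '0 0 0 0 0 -.05; 0 0 0 0 0 0; 0 0 0 0 0 0; 0 0 0 0 0 0; 0 0 0 0 0 0'
```

```text
t: 11.9
tcp_pos: [0.4879, 0.0987, 0.1518]
tool_rot: [0.43, 0.903, -0.0, 0.0]
force: [-0.1, 0.4, -0.4]
finger_gap: 1.001
gripper_force: 0.0
```

```bash
cat > d.py <<'E'
import sys,numpy as np
from station import telemetry
from scipy.spatial.transform import Rotation as R
s=telemetry.sense();M=R.from_quat(s['tool_rot']).as_matrix();p=s['tcp_pos']*1000
g=np.array([float(v) for v in sys.argv[1:4]])
print('tcp',p.round(1),'yhead',np.degrees(np.arctan2(M[1,1],M[0,1])).round(2),'tool shift mm',(M.T@(g-p)).round(1))
E
python3 d.py 516.2 -114 120
```

```text
tcp [487.9  98.7 151.8] yhead 39.04 tool shift mm [-183.  -112.    31.8]
```

```bash
python3 -m crank '-.915 -.56 0 0 0 0; -.915 -.56 0 0 0 0; -.915 -.56 0 0 0 0; -.915 -.56 0 0 0 0; -.915 -.56 0 0 0 0'>/dev/null
python3 -m crank '0 0 0 0 0 0; 0 0 0 0 0 0; 0 0 0 0 0 0; 0 0 0 0 0 0; 0 0 0 0 0 0'; python3 d.py 516.2 -114 40
```

```text
t: 12.9
tcp_pos: [0.5161, -0.1125, 0.1517]
tool_rot: [0.429, 0.903, 0.0, -0.0]
force: [0.5, -0.2, 0.4]
finger_gap: 1.001
gripper_force: 0.0
tcp [ 516.1 -112.5  151.7] yhead 39.2 tool shift mm [ -1.2  -0.9 111.7]
```

```bash
python3 -m crank '-.015 -.01 .6 0 0 0; -.015 -.01 .6 0 0 0; 0 0 .6 0 0 0; 0 0 .6 0 0 0; 0 0 0 0 0 0'
python3 -m crank '0 0 .2 0 0 0; 0 0 .15 0 0 0; 0 0 0 0 0 0; 0 0 0 0 0 0; 0 0 0 0 0 0'; python3 d.py 516.2 -114 -8
```

```text
t: 13.4
tcp_pos: [0.5143, -0.1135, 0.0533]
tool_rot: [0.429, 0.903, -0.0, -0.003]
force: [-0.2, 1.2, 0.5]
finger_gap: 1.0
gripper_force: 0.0
t: 13.9
tcp_pos: [0.517, -0.1155, 0.0424]
tool_rot: [0.43, 0.903, 0.0, 0.001]
force: [-0.8, -0.1, 0.4]
finger_gap: 0.999
gripper_force: 0.0
tcp [ 517.  -115.5   42.4] yhead 39.08 tool shift mm [ 1.8  0.3 50.4]
```

```bash
python3 -m crank '.03 0 .3 0 0 0; 0 0 .3 0 0 0; 0 0 .2 0 0 0; 0 0 .1 0 0 0; 0 0 0 0 0 0'
python3 -m crank '0 0 .1 0 0 0; 0 0 0 0 0 0; 0 0 .1 0 0 0; 0 0 0 0 0 0; 0 0 0 0 0 0'; python3 d.py 516.2 -114 -8
```

```text
t: 14.4
tcp_pos: [0.5151, -0.1141, 0.0046]
tool_rot: [0.43, 0.903, -0.0, -0.001]
force: [-0.4, -0.1, -0.4]
finger_gap: 0.999
gripper_force: 0.0
t: 14.9
tcp_pos: [0.5158, -0.1144, -0.0023]
tool_rot: [0.43, 0.903, -0.0, -0.0]
force: [-0.1, 0.4, 0.0]
finger_gap: 1.0
gripper_force: 0.0
tcp [ 515.8 -114.4   -2.3] yhead 39.09 tool shift mm [0.  0.6 5.7]
```

Position is exact and nothing touches yet. I close.

```bash
python3 -m crank '0 0 .1 0 0 0; 0 0 0 0 0 0; 0 0 0 0 0 0; 0 0 0 0 0 0; 0 0 0 0 0 0' -1 70
python3 -m crank '0 0 -.1 0 0 0; 0 0 -.2 0 0 0; 0 0 -.3 0 0 0; 0 0 -.4 0 0 0; 0 0 0 0 0 0'; python3 - <<'E'
from h import *
s=snap('side','side5');W=cloud(s)
c=np.array([515.8,-114.4]);l=W[...,:2]*1000-c;z=W[...,2]*1000
a=np.radians(-51);X=np.array([np.cos(a),np.sin(a)]);Y=np.array([-X[1],X[0]])
I=s['image'].sum(-1)
for n,(x0,x1) in {'body':(10,38),'lip':(-80,-60)}.items():
    m=(l@X>x0)&(l@X<x1)&(abs(l@Y)<28)&(z>12)&(z<110)&(I<400);print(n,m.sum(),np.percentile(z[m],[2,10,50,90,98]).round(0))
E
```

```text
t: 15.4
tcp_pos: [0.516, -0.1144, -0.0058]
tool_rot: [0.43, 0.903, 0.0, 0.0]
force: [-0.1, 0.5, 5.6]
finger_gap: 0.582
gripper_force: 72.5
t: 15.9
tcp_pos: [0.5173, -0.1151, 0.0359]
tool_rot: [0.43, 0.903, 0.0, 0.002]
force: [0.1, -0.1, -2.2]
finger_gap: 0.579
gripper_force: 73.0
body 119 [ 45.  53.  71.  81. 104.]
lip 20 [43. 45. 56. 68. 74.]
```

```bash
python3 -m crank '0 0 -.6 0 0 0; 0 0 -.7 0 0 0; 0 0 -.8 0 0 0; 0 0 -.8 0 0 0; 0 0 -.2 0 0 -.09'
python3 -m crank '0 0 0 0 0 -.09; 0 0 0 0 0 -.09; 0 0 0 0 0 -.09; 0 0 0 0 0 -.09; 0 0 0 0 0 -.093'
python3 -m crank '0 0 0 0 0 0; 0 0 0 0 0 0; 0 0 0 0 0 0; 0 0 0 0 0 0; 0 0 0 0 0 0'; python3 d.py 449.5 264.5 160
```

```text
t: 16.45
tcp_pos: [0.5175, -0.1151, 0.1606]
tool_rot: [0.363, 0.932, -0.0, 0.003]
force: [2.1, -1.0, -2.6]
finger_gap: 0.577
gripper_force: 73.6
t: 16.95
tcp_pos: [0.5151, -0.1141, 0.157]
tool_rot: [0.015, 1.0, 0.0, -0.001]
force: [-0.5, -0.9, -2.4]
finger_gap: 0.578
gripper_force: 73.6
t: 17.45
tcp_pos: [0.5157, -0.1144, 0.1577]
tool_rot: [0.018, 1.0, 0.0, -0.0]
force: [0.5, 0.6, -2.5]
finger_gap: 0.58
gripper_force: 73.6
tcp [ 515.7 -114.4  157.7] yhead 87.92 tool shift mm [ 80.  376.2  -2.3]
```

```bash
python3 -m crank '.1 .4 0 0 0 0; .167 .784 0 0 0 0; .167 .784 0 0 0 0; .167 .784 0 0 0 0; .167 .784 0 0 0 0'>/dev/null
python3 -m crank '.167 .784 0 0 0 0; .167 .784 0 0 0 0; .167 .784 0 0 0 0; .167 .784 0 0 0 0; .167 .784 0 0 0 0'
python3 -m crank '.167 .784 0 0 0 0; .167 .784 0 0 0 0; .063 .384 0 0 0 0; 0 0 0 0 0 0; 0 0 0 0 0 0'
python3 -m crank '0 0 0 0 0 0; 0 0 .5 0 0 0; 0 0 .5 0 0 0; 0 0 .3 0 0 0; 0 0 0 0 0 0'; python3 d.py 449.5 264.5 5
```

```text
t: 18.45
tcp_pos: [0.461, 0.188, 0.1578]
tool_rot: [0.018, 1.0, 0.0, -0.0]
force: [0.5, -0.9, -2.5]
finger_gap: 0.581
gripper_force: 73.6
t: 18.95
tcp_pos: [0.4483, 0.2649, 0.1577]
tool_rot: [0.017, 1.0, -0.0, -0.0]
force: [-0.3, -0.8, -2.7]
finger_gap: 0.581
gripper_force: 73.6
t: 19.45
tcp_pos: [0.4481, 0.2633, 0.1042]
tool_rot: [0.019, 1.0, -0.001, -0.002]
force: [-1.5, -0.0, -1.7]
finger_gap: 0.578
gripper_force: 73.5
tcp [448.1 263.3 104.2] yhead 87.87 tool shift mm [-1.7  1.3 99.2]
```

```bash
python3 - <<'E'
from h import *
for n in('side','top'):
    s=snap(n,n+'6');W=cloud(s)*1000;I=s['image'].sum(-1)
    dx,dy,z=W[...,0]-449.5,W[...,1]-264.5,W[...,2]
    m=(dx>-90)&(dx<-50)&(abs(dy)<40)&(z>75)&(z<125)&(I<300);print(n,'lip',m.sum(),W[m][:,:2].min(0) if m.any() else '',np.median(W[m],0).round(1),W[m][:,:2].max(0) if m.any() else '')
    m=(abs(dx)<45)&(abs(dy)<45)&(z>60)&(z<125)&(I<450);print('body',m.sum(),np.percentile(W[m],[2,50,98],axis=0).round(0).tolist() if m.any() else '')
a=cv2.resize(load('side6')['image'][170:250,200:290,::-1],(400,356),interpolation=2)
b=cv2.resize(load('top6')['image'][170:250,200:290,::-1],(400,356),interpolation=2)
cv2.imwrite('pics/p6.png',np.hstack([a,b]))
E
```

```text
side lip 21 [377.30817746 241.05582283] [389.  256.7 116.8] [397.8597335  270.52557409]
body 65 [[406.0, 228.0, 108.0], [448.0, 239.0, 118.0], [486.0, 258.0, 124.0]]
top lip 0  [nan nan nan] 
body 0
  return _methods._mean(a, axis=axis, dtype=dtype,
  ret = um.true_divide(
```

```bash
python3 -m crank '0 0 .5 0 0 0; 0 0 .5 0 0 0; 0 0 .5 0 0 0; 0 0 0 0 0 0; 0 0 0 0 0 0'; python3 d.py 449.5 264.5 5
```

```text
t: 20.05
tcp_pos: [0.4499, 0.2647, 0.0464]
tool_rot: [0.018, 1.0, 0.0, 0.0]
force: [0.6, 0.5, -2.4]
finger_gap: 0.58
gripper_force: 73.5
tcp [449.9 264.7  46.4] yhead 87.95 tool shift mm [ 0.4 -0.2 41.4]
```

```bash
python3 -m crank '0 0 .25 0 0 0; 0 0 .25 0 0 0; 0 0 .2 0 0 0; 0 0 .1 0 0 0; 0 0 0 0 0 0'; python3 d.py 449.5 264.5 5
```

```text
t: 20.55
tcp_pos: [0.4487, 0.2644, 0.0129]
tool_rot: [0.018, 1.0, -0.0, -0.001]
force: [-0.1, 0.2, -2.3]
finger_gap: 0.583
gripper_force: 73.6
tcp [448.7 264.4  12.9] yhead 87.96 tool shift mm [-0.8  0.2  7.9]
```

No contact with the posts so far.

```bash
python3 -m crank '0 0 .1 0 0 0; 0 0 0 0 0 0; 0 0 .05 0 0 0; 0 0 0 0 0 0; 0 0 0 0 0 0'; python3 d.py 449.5 264.5 5
```

```text
t: 21.05
tcp_pos: [0.4493, 0.2646, 0.0078]
tool_rot: [0.018, 1.0, 0.0, 0.0]
force: [-0.1, -0.1, -2.7]
finger_gap: 0.578
gripper_force: 73.6
tcp [449.3 264.6   7.8] yhead 87.96 tool shift mm [-0.2 -0.1  2.8]
```

```bash
python3 -m crank '0 0 .05 0 0 0; 0 0 0 0 0 0; 0 0 .03 0 0 0; 0 0 0 0 0 0; 0 0 0 0 0 0'
python3 -m crank '0 0 0 0 0 0; 0 0 0 0 0 0; 0 0 0 0 0 0; 0 0 0 0 0 0; 0 0 0 0 0 0' 1
python3 -m crank '0 0 -.2 0 0 0; 0 0 -.4 0 0 0; 0 0 -.8 0 0 0; 0 0 -.9 0 0 0; 0 0 -.9 0 0 0'
python3 -m crank '0 -.5 -.5 0 0 0; 0 -.9 0 0 0 0; 0 -.9 0 0 0 0; 0 -.9 0 0 0 0; 0 -.9 0 0 0 0'
python3 -m crank '0 -.9 0 0 0 0; 0 -.9 0 0 0 0; 0 0 0 0 0 0; 0 0 0 0 0 0; 0 0 0 0 0 0'
python3 - <<'E'
from h import *
o=[]
for n in('side','top'):
    s=snap(n,n+'7');W=cloud(s)*1000;I=s['image'].sum(-1)
    dx,dy,z=W[...,0]-449.5,W[...,1]-264.5,W[...,2]
    m=(abs(dx)<60)&(abs(dy)<45)&(abs(z-42)<8)&(I<300);print(n,'body',m.sum(),rc(W[m]) if m.any() else '',np.percentile(W[m],[3,50,97],axis=0).round(0).tolist() if m.any() else '')
    o.append(cv2.resize(s['image'][170:250,200:290,::-1],(400,356),interpolation=2))
cv2.imwrite('pics/p7.png',np.hstack(o))
E
```

```text
t: 21.55
tcp_pos: [0.4492, 0.2645, 0.0045]
tool_rot: [0.018, 1.0, -0.0, -0.0]
force: [0.2, 0.2, -2.3]
finger_gap: 0.578
gripper_force: 73.6
t: 22.05
tcp_pos: [0.4493, 0.2646, 0.0046]
tool_rot: [0.018, 1.0, 0.0, 0.0]
force: [0.0, -0.4, 0.3]
finger_gap: 0.999
gripper_force: 0.0
t: 22.55
tcp_pos: [0.4488, 0.2644, 0.1341]
tool_rot: [0.018, 1.0, -0.0, -0.0]
force: [1.4, 0.7, 0.5]
finger_gap: 1.0
gripper_force: 0.0
t: 23.05
tcp_pos: [0.4431, 0.0995, 0.1533]
tool_rot: [0.018, 1.0, -0.0, 0.001]
force: [1.1, -0.4, -0.6]
finger_gap: 1.002
gripper_force: 0.0
t: 23.55
tcp_pos: [0.4406, 0.0295, 0.1527]
tool_rot: [0.018, 1.0, 0.0, -0.0]
force: [-0.0, 1.0, -0.3]
finger_gap: 0.998
gripper_force: 0.0
side body 80 [4.514152e+05 2.592606e+05 5.782420e+04 7.654570e+04 8.480000e+01] [[441.0, 232.0, 35.0], [465.0, 256.0, 40.0], [489.0, 281.0, 45.0]]
top body 223 [4.492525e+05 2.637966e+05 5.166720e+04 7.919590e+04 8.710000e+01] [[411.0, 240.0, 36.0], [446.0, 264.0, 42.0], [483.0, 288.0, 48.0]]
```

View pics/p7.png

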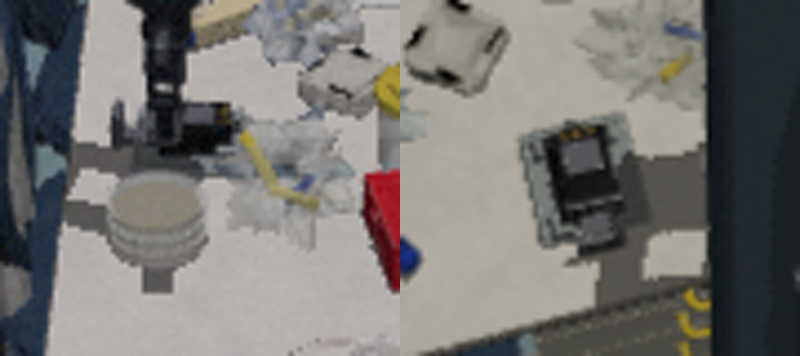

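The right panel shows the pack seated in the cradle at (580,175), with its lip over the open front (600,235). Depth gives the top at 42 mm (10 + 32), centred, yaw about -3°. The arm is clear, so I hand in.

```bash
python3 -c "
from station import manip
print(manip.sign_off())"
```

```text
the job is handed in; nothing more can be done
None
```

I pulled the pack, laid it on the worktop and released it, then placed it by its sides in the grey cradle's pocket and handed the job in at about 24 s. The last images show it seated flat with its lip over the open front, but the hand-in returned no verdict.

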